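Clear the microscope bench: sort dishes, vials and the objective into their places

ROBOT

A 6-joint arm with a two-finger parallel gripper is mounted at the origin on the work surface. World frame = base frame: x ahead of the robot, y to its left, z up, the work surface at z = 0. Lengths are in m, angles in degrees, forces in N, time in s.
With the tool pointing down it reaches from about 0.3 to 0.75 m from the base axis. Payload 8.5 kg.
Tool frame: the origin (TCP) lies on the centre line of the jaws, within the pads' length; the fingertips stand tips_ahead ahead of it and the grasp point (between the pads) lies 3 mm ahead of it (tips_ahead is the distance from the TCP to the fingertips, in m); z points along the fingers, y is the line along which they close (so a half turn about z gives the same grasp; the last joint's range is limited). The gripper opens to 85 mm and grips with 20 to 120 N. Pads are 22 mm wide; open, the fingers measure 114 mm over their backs; the gripper's body (76 mm by 85 mm) begins 54 mm behind the grasp point. The pads swing forward as they close: fully open they stand 13 mm farther back than shut.
Start: joints at [-12.336, 21.807, 74.336, -0, 83.858, -12.336], TCP at [0.55, 0, 0.253] pointing down, gripper open.
Joint ranges: [-178.18, 178.18], [-50.72, 133.34], [12.68, 142.11], [-81.47, 261.47], [9.98, 163.14], [-165.26, 165.26]. Speed limits (degrees/s): [136.94, 136.94, 180, 180, 180, 180].

INTERFACE

Orientations are given as a 3x3 rotation matrix whose columns are the frame's x, y, z axes.
In Python, from rig import observe, get_image, close_job, tips_ahead gives the robot as it stands.
- The arm moves only by the shell command python3 -m creep 'ROWS' [FORCE]. ROWS is 1 to 10 rows, one to a line, with the numbers parted by commas; each row has 5 numbers: dx, dy, dz in shares of the most that a row can go, 1 being 50 mm, then a turn about the tool's z in fractions of the full range, 1 being 60 degrees, then the finger opening in m; each row shifts and turns the commanded pose from where the row before left it, along the tool's axes as they then stand; what a row does not reach is not made up. A row lasts 1/10 s, in which the tool goes at most 0.05 m and 8.59 degrees, less where a joint would pass 70% of its speed; a pose out of reach is approached as far as the arm can. The fingers move at their own pace and stop on an object; FORCE is the grip in N (left out, the last holds). Time passes only in rows, so rows that do not move let the fingers close. It prints the time, the measured TCP pose, the force, the opening and the grip force at its end. Shift and turn numbers lie between -1 and 1, and a call with a number outside is refused. Input that does not fit is refused with a message, and nothing moves.
- observe(): the state, without advancing time (a new reading comes with each control period).
- get_image(name): name is "scene" or "side" or "wrist"; returns a dict with "pixels" (400x640x3 uint8, red, green, blue), "depth" (400x640 float32, m along the optical axis (not along the pixel's ray), 0 where there is no reading), "K" (3x3 intrinsics, pixels), "extrinsics" (4x4, takes a point from world to camera coordinates). Camera axes: x right, y down, z forward; pixel columns grow to the right and rows downward; lengths in m; the calibration is good to about 2 mm. A picture is of the moment at which its call begins.
- close_job(): hands the job in; it is judged then, once.
The state is a dict: "time_s": time; "q": joint angles; "qvel": joint speeds; "joint_efforts": joint torques, N m; "position": TCP position; "tool_rot": TCP orientation; "ft_force": force on the tool from outside, world axes, zero at the start; "wrist_torque": the same for the moment, N m; "grip_width": finger opening in m; "gripper_force": force on a finger pad.
Only numpy, scipy, OpenCV 4.12 (cv2) and the standard library are available. Lean on these libraries where they do the work, as an engineer would, in place of code of your own. Each camera call takes 0.05 s, during which the arm holds its last target. There are 200 camera calls.

TASK

Put the things left from the microscopy session away where each kind belongs: the large culture dish flat in the steel tray with the small dish centred on top of it, one amber vial standing in each of the two bays of the white tub, and the objective lens standing nose up in the round black cup. Keep all five upright the whole time, and do not shift the tape roll or the hand counter that lie among them.

Things in the scene. Friction and masses are not known exactly. Their poses are not given: they have to be found in the camera images.
- dish_large: Large closed culture dish: clear plastic disc with pinkish gel inside, 60 mm across and 20 mm high, flat top. Loose, about 40 g. Origin at the centre of its underside, z up when upright.
- dish_small: Small closed culture dish: same look, 40 mm across and 14 mm high. Loose, about 20 g. Origin at the centre of its underside, z up when upright.
- vial_a: Amber glass vial with white label and white screw cap, an upright cylinder 28 mm across over its whole height and 70 mm high. Loose, about 45 g. Interchangeable with the other vial. Origin at the centre of its underside, z up when upright.
- vial_b: Second amber vial, identical to vial_a. Origin at the centre of its underside, z up when upright.
- objective: Steel microscope objective standing nose up, 48 mm high: foot 25 mm across from 0 to 5 mm height, straight barrel 30 mm across from 5 to 35 mm (with a dark band; grip here), above it a nose that tapers from 26 to 16 mm. Loose, about 110 g. Origin at the centre of its underside, z up when upright.
- tray: Shallow square steel tray for the dishes, fixed to the bench: 100 x 100 mm outside, rim 10 mm high, walls and floor 4 mm thick, so its floor is about 4 mm above the bench and 92 x 92 mm. Origin at the centre of its underside, x and y along its sides.
- tub: White plastic tub for the vials, fixed to the bench: 60 mm (its x) by 116 mm (its y) outside, 30 mm high, walls, floor and divider 4 mm thick. A divider across its middle makes two open bays, each 52 x 52 mm, centred at its y = +28 and -28 mm; bay floor 4 mm above the bench. Origin at the centre of its underside.
- cup: Round black plastic cup for the objective, fixed to the bench: 62 mm across outside, 54 mm inside, rim 18 mm high, floor 5 mm above the bench. Origin at the centre of its underside, z up.
- tape: Bystander: roll of cream tape lying flat, a ring 50 mm across with a 32 mm hole, 18 mm high, loose; to be left where it is. Origin at the centre of its underside, z up when upright.
- counter: Bystander: chromed hand tally counter, a steel disc 44 mm across and 20 mm high with a black window, loose; to be left where it is. Origin at the centre of its underside, z up when upright.
There are look-alikes about, which are no part of the job. Leave any red look-alike of the objective alone. Leave any green look-alike of the dish_large alone.

How it is judged:
By the outcome, as a careful person would: the job done as asked, in the order asked, and still so for the second after the job is handed in, with the robot touching nothing.
It also fails if it takes over 136 s, if anything falls off the work surface, if the arm or the gripper's body presses on something with over 40 N, if the wrist force passes 120 N, or if a joint passes its speed limit or range.

## Working session

There is one attempt and no reset: what is moved stays moved. The work goes in short steps, Python scripts to look and compute and a shell command to move; the robot and the scene stay as the last step left them, time stands still between calls to the robot, and variables do not carry over. Pictures are saved under pics/ and viewed, at most 14 in all, crops included, and the job is handed in when it is done.

```bash
ls; mkdir -p pics; cat > h.py <<'E'
import numpy as np, cv2
from rig import observe, get_image, close_job, tips_ahead
def save(n,name):
    im=get_image(n); cv2.imwrite(f'pics/{name}.png',im['pixels'][...,::-1]); np.savez(f'pics/{name}.npz',**im); return im
def load(name): return dict(np.load(f'pics/{name}.npz'))
def ray(im,u,v,z):
    E=im['extrinsics'];R=E[:3,:3];c=-R.T@E[:3,3]
    d=R.T@np.linalg.inv(im['K'])@np.array([u,v,1.]);return c+d*(z-c[2])/d[2]
def pts(im):
    E=im['extrinsics'];R=E[:3,:3];c=-R.T@E[:3,3];K=im['K']
    v,u=np.mgrid[:400,:640];d=im['depth']
    p=np.stack([(u-K[0,2])/K[0,0]*d,(v-K[1,2])/K[1,1]*d,d],-1)
    return p@R+c
E
python3 - <<'E'
from h import *
print(tips_ahead if not callable(tips_ahead) else tips_ahead())
s=observe();print(s['time_s'],s['position'],s['tool_rot'],s['grip_width'])
for n in['scene','side','wrist']:
    im=save(n,n+'0');R=im['extrinsics'][:3,:3];print(n,-R.T@im['extrinsics'][:3,3],R[2],im['K'][0])
E
```

```text
pics
0.022
0.0 [5.49731097e-01 6.02558458e-05 2.52713894e-01] [[ 1.96440397e-05  9.99998957e-01 -1.44419895e-03]
 [ 9.99999949e-01 -1.91815687e-05  3.20239843e-04]
 [ 3.20211807e-04 -1.44420516e-03 -9.99998906e-01]] 0.08585176211747987
scene [0.88228449 0.64250346 0.53755885] [-0.42691839 -0.69850096 -0.57431446] [393.79797149   0.         317.91916559]
side [0.34363626 0.61771091 0.56311995] [ 0.19013475 -0.74460803 -0.63984972] [409.60902986   0.         323.12696816]
wrist [0.54989681 0.07090982 0.37350836] [-1.53051510e-04 -2.80940747e-01 -9.59725103e-01] [354.36595405   0.         326.53817409]
```

View pics/scene0.png

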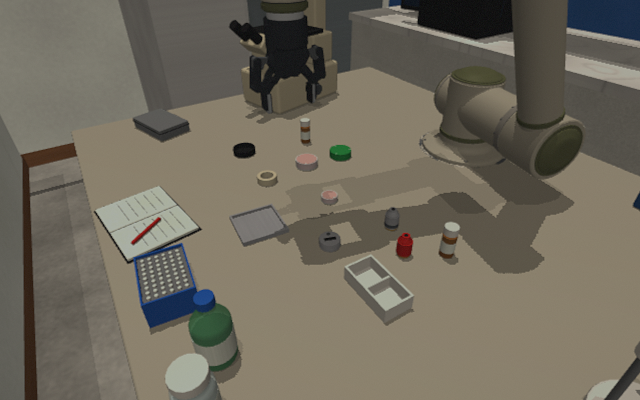

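View pics/side0.png

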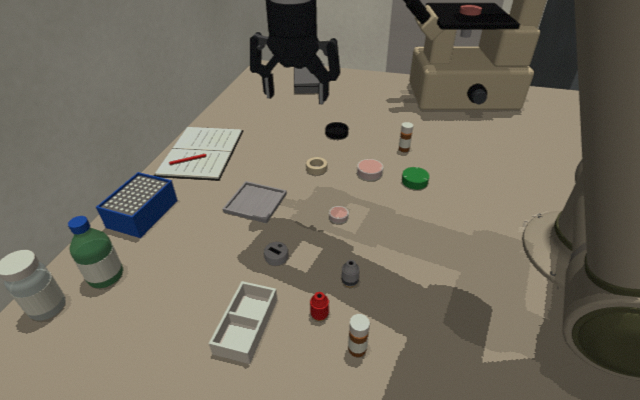

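View pics/wrist0.png

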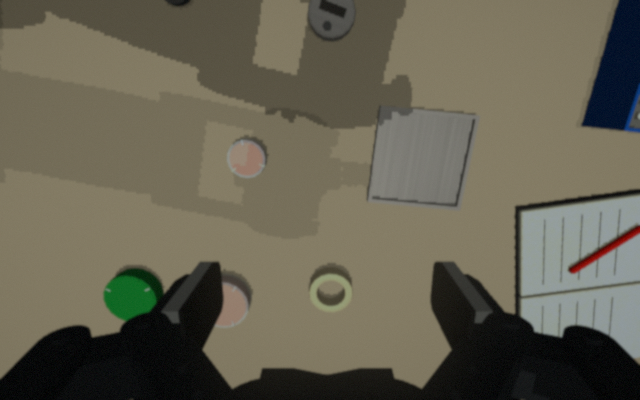

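Scene view: far vial (305,130), large dish (306,161), green look-alike (340,152), tape (267,178), small dish (329,197), tray (258,223), counter (329,241), steel objective (392,217), red look-alike (405,245), near vial (449,240), tub (378,286), cup (244,150). The side view shows the same items, and the wrist view shows the tray, small dish, tape and large dish.

```bash
cat >> h.py <<'E'
def circ(xy):
    A=np.c_[2*xy,np.ones(len(xy))];s=np.linalg.lstsq(A,(xy**2).sum(1),rcond=None)[0]
    return s[:2],np.sqrt(s[2]+s[0]**2+s[1]**2)
def tri(ims,uvs):
    A=[];
    for im,(u,v) in zip(ims,uvs):
        P=im['K']@im['extrinsics'][:3];A+= [u*P[2]-P[0],v*P[2]-P[1]]
    A=np.array(A);return np.linalg.lstsq(A[:,:3],-A[:,3],rcond=None)[0]
E
python3 - <<'E'
from h import *
np.set_printoptions(precision=4,suppress=True)
for n in['scene0','side0']:
    im=load(n);p=pts(im);ok=(im['depth']>0)&(p[...,0]>.15)&(p[...,0]<.85)&(abs(p[...,1])<.42)
    ok2=ok&(abs(p[...,2])<.006);print(n,'bench z',np.median(p[ok2][:,2]),'missing',(im['depth']==0).sum())
    m=(ok&(p[...,2]>.006)&(p[...,2]<.12)).astype(np.uint8)
    k,l,s,c=cv2.connectedComponentsWithStats(m)
    for i in range(1,k):
        if s[i,4]<40: continue
        q=p[l==i];zt=np.percentile(q[:,2],95);t=q[q[:,2]>zt-.004]
        cc,(w,h),a=cv2.minAreaRect(t[:,:2].astype(np.float32)*1000)
        cc2,(w2,h2),a2=cv2.minAreaRect(q[:,:2].astype(np.float32)*1000)
        col=im['pixels'][l==i].mean(0).astype(int)
        print(c[i].astype(int),s[i,4],'z',zt.round(4),'top rect',np.round([*cc,w,h,a],1),'all',np.round([*cc2,w2,h2,a2],1),col)
E
```

```text
scene0 bench z -0.0005676530695881143 missing 1068
[304 129] 220 z 0.069 top rect [ 366.1 -272.6   28.7   24.5   87.8] all [ 365.2 -273.2   30.5   27.5   54.2] [104  95  81]
[243 149] 177 z 0.018 top rect [ 545.5 -307.3   60.2   59.6   53.2] all [ 546.4 -308.4   59.5   63.2    2.6] [20 20 20]
[339 151] 258 z 0.0205 top rect [ 328.7 -145.1   59.    57.9   39. ] all [ 328.9 -144.9   59.4   57.9   39. ] [34 92 45]
[305 160] 287 z 0.0206 top rect [ 433.4 -151.8   57.9   56.4   61.4] all [ 433.7 -151.9   58.7   56.1   58.9] [139 113 103]
[266 176] 205 z 0.0184 top rect [ 555.6 -139.    48.6   48.1   32.4] all [ 555.9 -137.8   48.5   49.    26.8] [122 112  90]
[163 215] 1796 z 0.0094 top rect [ 820.8 -143.5   88.5  215.8    8.3] all [ 820.8 -143.5   88.5  215.8    8.3] [163 165 150]
[328 195] 167 z 0.0147 top rect [468.2  12.3  40.8  35.1  56. ] all [468.5  12.7  41.7  35.1  56.2] [137 112 102]
[258 223] 340 z 0.0108 top rect [649.   11.4 104.7 100.4  84.7] all [649.   11.4 104.7 100.4  84.7] [96 93 90]
[391 218] 271 z 0.0472 top rect [414.5 169.6  18.6  14.7  11.1] all [415.1 171.8  25.  
[... 1691 characters left out ...]
.1  55.9] [156 128 117]
[ 95 256] 2216 z 0.1073 top rect [824.4 263.3  28.7  19.9  51.4] all [819.7 266.3  60.3  42.   55.1] [71 89 69]
[275 252] 441 z 0.0219 top rect [552.7 147.   42.2  42.9  47.3] all [552.3 147.6  42.4  42.7   8.5] [76 73 71]
[350 273] 402 z 0.0489 top rect [411.7 169.3  15.   15.5  13.4] all [410.  172.6  29.5  23.3  12.1] [70 68 66]
[243 321] 2101 z 0.0314 top rect [550.5 292.4 119.   60.9  89.4] all [550.6 292.4 119.1  61.1  89.2] [127 125 114]
[319 305] 453 z 0.0491 top rect [445.5 245.8  16.3  14.6  47.5] all [444.8 248.8  29.5  23.7   2.2] [110  26  23]
[358 334] 746 z 0.0716 top rect [375.9 290.3  26.3  27.1  10.5] all [375.6 291.1  27.4  27.3  71.1] [132 126 112]
```

Units first: shifts go in shares of 50 mm and turns go in shares of 60 degrees. So -0.0305 m is -0.61, -0.0237 m is -0.474.

```bash
python3 -m creep '-0.61,-0.474,0.4,0,0.075
-0.61,-0.474,0.4,0,0.075
-0.61,-0.474,0.4,0,0.075
-0.61,-0.474,0.4,0,0.075
-0.61,-0.474,0.4,0,0.075
0,0,0,0,0.075
0,0,0,0,0.075' 40; cat >> h.py <<'E'
np.set_printoptions(precision=4,suppress=True)
def comps(im,zlo=.006,zhi=.12,lim=(.15,.85,-.42,.42)):
    p=pts(im);x,y,z=p[...,0],p[...,1],p[...,2]
    m=((im['depth']>0)&(x>lim[0])&(x<lim[1])&(y>lim[2])&(y<lim[3])&(z>zlo)&(z<zhi)).astype(np.uint8)
    k,l,s,c=cv2.connectedComponentsWithStats(m)
    for i in range(1,k):
        if s[i,4]<40: continue
        q=p[l==i];zt=np.percentile(q[:,2],95);t=q[q[:,2]>zt-.004]
        cc,(w,h),a=cv2.minAreaRect(t[:,:2].astype(np.float32)*1000)
        print(c[i].astype(int),s[i,4],'z',zt.round(4),'top rect',np.round([*cc,w,h,a],1),im['pixels'][l==i].mean(0).astype(int))
E
python3 - <<'E'
from h import *
import rig;print(rig.tips_ahead)
s=observe();print(s['position'],s['grip_width'])
print('w0');comps(load('wrist0'))
im=save('wrist','wrist1');print('w1');comps(im)
im=save('side','side1')
p=pts(im);
# gripper lowest points near tcp
x0=s['position'];q=p[(abs(p[...,0]-x0[0])<.08)&(abs(p[...,1]-x0[1])<.03)&(p[...,2]>.05)&(p[...,2]<.3)];print('lowest finger z',np.percentile(q[:,2],[0,1,5]))
E
```

```text
time_s: 0.85
position: [0.4313, -0.1529, 0.1532]
tool_rot: [[0.002, 1.0, -0.0], [1.0, -0.002, 0.001], [0.001, -0.0, -1.0]]
ft_force: [0.4, -0.3, 1.1]
grip_width: 0.0751
gripper_force: 0.0
0.022
[ 0.4313 -0.1529  0.1532] 0.07507629910685062
w0
[177   2] 115 z 0.0262 top rect [413.9 153.7   8.9   1.    7. ] [33 32 29]
[331  17] 1647 z 0.0217 top rect [554.2 139.5  31.8  42.4  89.3] [69 68 64]
[619  75] 4714 z 0.0543 top rect [821.5  68.9  52.   17.9  86.5] [ 8 22 46]
[423 158] 1727 z 0.0115 top rect [647.8   9.9 100.4 100.7  84.5] [109 107 100]
[246 158] 1215 z 0.0153 top rect [467.3  12.   38.8  39.1  58.1] [141 124 111]
[558 246] 6571 z 0.0102 top rect [812.3 -91.4  90.9 105.9   8.6] [141 146 141]
[330 290] 1107 z 0.0189 top rect [ 554.3 -139.3   48.9   48.7    2.8] [122 123  94]
[130 294] 2113 z 0.021 top rect [ 325.5 -143.2   61.2   51.7   23.8] [18 92 33]
[233 302] 1227 z 0.0211 top rect [ 443.3 -156.4   59.9   33.8   77.7] [129 112  99]
[552 311] 2144 z 0.0094 top rect [ 816.8 -176.1   74.5   59.7    8.2] [140 148 144]
w1
[593  22] 841 z 0.0114 top rect [619.5 -29.7  16.5  54.   83.8] [97 96 91]
[489 178] 2705 z 0.0191 top rect [ 553.7 -140.    49.2   48.8    0.9] [129 129  98]
[187 187] 5325 z 0.0213 top rect [ 326.6 -147.    59.7   59.3   10.3] [ 29 104  42]
[325 197] 4950 z 0.0213 top rect [ 430.6 -154.3   59.2   58.9   81.1] [145 122 109]
[244 345] 1970 z 0.0698 top rect [ 370.4 -266.1    8.3   18.4   28.6] [75 69 56]
[424 353] 283 z 0.0184 top rect [ 516.6 -298.5   28.9    4.1   67.9] [25 23 19]
lowest finger z [0.1405 0.1489 0.1636]
```

View pics/wrist1.png

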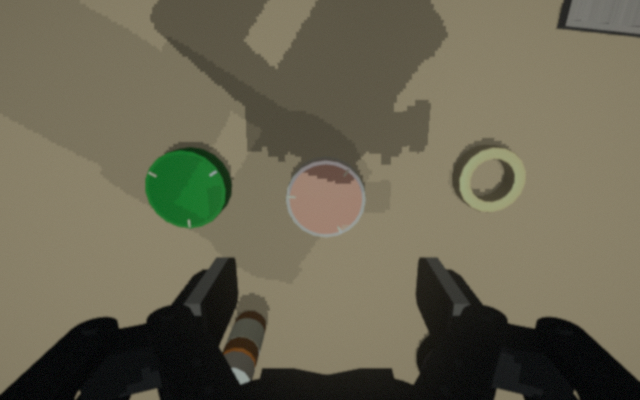

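Large-dish candidates in wrist1: pink disc (325,197) and green disc (187,187). Pink fits, since the task says to leave the green one. Objective candidates in side0: grey (350,273) and red (319,305). The grey steel one fits. I'll check both in one enlarged crop.

```bash
python3 - <<'E'
import cv2,numpy as np
a=cv2.resize(cv2.imread('pics/wrist1.png')[140:250,130:380],None,fx=2.4,fy=2.4,interpolation=2)
b=cv2.resize(cv2.imread('pics/side0.png')[250:330,290:390],(330,264),interpolation=2)
cv2.imwrite('pics/crop1.png',np.hstack([a[:264],b])[:, :800])
E
```

```text
(no output)
```

View pics/crop1.png

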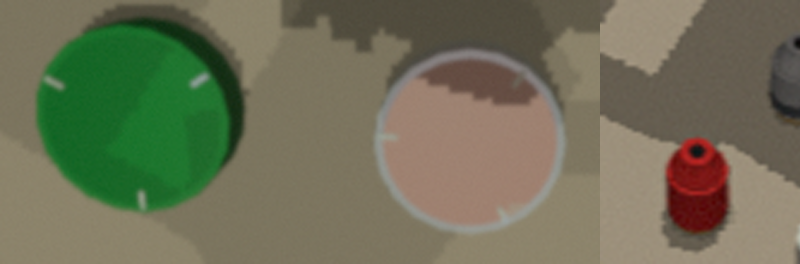

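The crop confirms the clear pink dish at wrist1 (325,197) as the target. The green disc at (187,187) and the red objective at side0 (319,305) are the look-alikes, and the grey steel objective sits upper right of the red one. I'll now descend on the pink dish and grip it near its top.

Scaled: 0.04 m is 0.8, 0.035 m is 0.7.

```bash
python3 -m creep '0,0,0.8,0,0.075
0,0,0.8,0,0.075
0,0,0.7,0,0.075
0,0,0.2,0,0.075
0,0,0,0,0.075
0,0,0,0,0.05
0,0,0,0,0.05
0,0,0,0,0.05
0,0,0,0,0.05' 40
```

```text
time_s: 1.85
position: [0.4324, -0.1527, 0.0303]
tool_rot: [[-0.0, 1.0, 0.003], [1.0, 0.0, -0.002], [-0.002, 0.003, -1.0]]
ft_force: [0.4, 2.5, 8.2]
grip_width: 0.0579
gripper_force: 42.1
```

Scaled: -0.03 m is -0.6, -0.01 m is -0.2.

```bash
python3 -m creep '0,0,-0.2,0,0.05
0,0,-0.6,0,0.05
0,0,-0.6,0,0.05
0,0,0,0,0.05' 40; python3 - <<'E'
from h import *
im=save('wrist','wrist2'); comps(im,.03)
save('side','side2')
E
```

```text
time_s: 2.25
position: [0.433, -0.1534, 0.1026]
tool_rot: [[-0.0, 1.0, 0.007], [1.0, 0.0, -0.005], [-0.005, 0.007, -1.0]]
ft_force: [-0.2, -0.8, -1.5]
grip_width: 0.0578
gripper_force: 43.1
[326 275] 20042 z 0.1138 top rect [ 433.1 -153.8   85.5   23.2    0.3] [111  92  82]
```

View pics/wrist2.png

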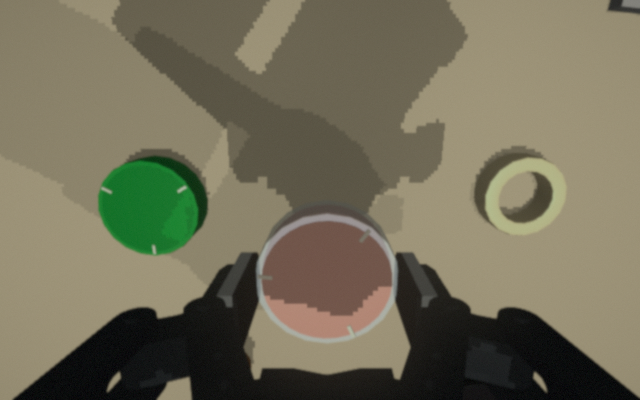

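The dish is held level between the pads at (327,277). The green dish and tape are undisturbed.

Scaled: 0.033 m is 0.66, 0.025 m is 0.5.

```bash
python3 -m creep '0.24,0.3,0,0,0.05
0.5,0.66,0,0,0.05
0.5,0.66,0,0,0.05
0.5,0.66,0,0,0.05
0.5,0.66,0,0,0.05
0.5,0.66,0,0,0.05
0.5,0.66,0,0,0.05
0,0,0,0,0.05
0,0,0,0,0.05' 40; cat >> h.py <<'E'
def held(im,z,pad=.03):
    "top-of-object pixels with z within 4 mm of level z near TCP -> centre, plane normal"
    p=pts(im);t=observe()['position'];m=(abs(p[...,2]-z)<.006)&(np.hypot(p[...,0]-t[0],p[...,1]-t[1])<pad);q=p[m]
    A=np.c_[q[:,:2]-q[:,:2].mean(0),np.ones(len(q))];s=np.linalg.lstsq(A,q[:,2],rcond=None)[0]
    print('held n',len(q),'centre',np.round(cv2.minEnclosingCircle((q[:,:2]*1000).astype(np.float32)),1) if 0 else cv2.minEnclosingCircle((q[:,:2]*1000).astype(np.float32)),'z',s[2],'slope deg',np.degrees(s[:2]))
E
python3 - <<'E'
from h import *
s=observe();print(s['position'],s['qvel'].round(2) if hasattr(s['qvel'],'round') else s['qvel'])
im=save('wrist','wrist3'); comps(im,.003,.05)
p=pts(im);t=s['position'];m=np.hypot(p[...,0]-t[0],p[...,1]-t[1])<.02;print('z near tcp',np.median(p[m][:,2]))
held(im,np.median(p[m][:,2]),.032)
E
```

```text
time_s: 3.25
position: [0.644, 0.0101, 0.0969]
tool_rot: [[-0.001, 1.0, -0.003], [1.0, 0.001, 0.0], [0.0, -0.003, -1.0]]
ft_force: [-0.9, 0.1, 0.3]
grip_width: 0.058
gripper_force: 43.1
[0.644  0.0101 0.0969] [-1.64 -1.41  1.67 -0.19 -0.05 -0.14]
[158   6] 791 z 0.0206 top rect [554.  126.1   4.9  26.5  89.4] [61 61 57]
[626 126] 2359 z 0.0247 top rect [812.9  56.7  25.8   2.9  85.9] [ 7 25 52]
[335 179] 13744 z 0.0105 top rect [648.9  20.6  79.  100.5  84.5] [94 93 88]
[ 41 213] 3917 z 0.015 top rect [467.2  11.8  40.7  39.2  14.9] [149 122 109]
[584 315] 6956 z 0.0097 top rect [809.7 -72.7  91.4  68.5   8.4] [160 165 159]
[539 380] 99 z 0.0093 top rect [ 798.4 -115.     4.2   20.9   41. ] [137 146 140]
[183 391] 240 z 0.0181 top rect [ 542.8 -120.    13.     5.8   11.9] [102  98  74]
z near tcp 0.0871667758665847
held n 15376 centre ((643.6575317382812, 9.802216529846191), 31.867443084716797) z 0.08671690155028454 slope deg [-0.2299 -0.3871]
```

Scaled: 0.025 m is 0.5, 0.02 m is 0.4.

```bash
python3 -m creep '0.02,0.074,0.4,0,0.05
0,0,0.5,0,0.05
0,0,0.2,0,0.05
0,0,0.12,0,0.05
0,0,0,0,0.05
0,0,0,0,0.05' 40
```

```text
time_s: 3.9
position: [0.6485, 0.0102, 0.0383]
tool_rot: [[0.0, 1.0, 0.001], [1.0, -0.0, -0.0], [-0.0, 0.001, -1.0]]
ft_force: [-0.3, -0.2, -0.0]
grip_width: 0.0578
gripper_force: 43.1
```

Scaled: 0.0015 m is 0.03, 0.001 m is 0.02.

```bash
python3 -m creep '0,0,0.03,0,0.05
0,0,0.03,0,0.05
0,0,0.02,0,0.05
0,0,0,0,0.05
0,0,0,0,0.05' 40
```

```text
time_s: 4.4
position: [0.6484, 0.0105, 0.0343]
tool_rot: [[-0.0, 1.0, 0.001], [1.0, 0.0, -0.0], [-0.0, 0.001, -1.0]]
ft_force: [-3.0, -0.1, 6.4]
grip_width: 0.0581
gripper_force: 43.7
```

Scaled: -0.04 m is -0.8, -0.02 m is -0.4.

```bash
python3 -m creep '0,0,0,0,0.075
0,0,0,0,0.075
0,0,0,0,0.075
0,0,-0.4,0,0.075
0,0,-0.8,0,0.075
0,0,-0.8,0,0.075
0,0,0,0,0.06
0,0,0,0,0.06'; python3 - <<'E'
from h import *
for n in['wrist','side','scene']:
    im=save(n,n+'4');print(n);comps(im,.015,.12,(.4,.75,-.05,.08))
E
```

```text
time_s: 5.2
position: [0.6483, 0.0105, 0.1338]
tool_rot: [[-0.0, 1.0, 0.001], [1.0, 0.0, -0.0], [-0.0, 0.001, -1.0]]
ft_force: [0.4, 0.3, -0.4]
grip_width: 0.0601
gripper_force: 0.0
wrist
[326 206] 5810 z 0.0253 top rect [648.5   9.   59.   59.1  27.5] [146 123 111]
[255 274] 63 z 0.1199 top rect [618.3  10.    0.6  19.5   0.3] [63 60 50]
[397 273] 62 z 0.1198 top rect [678.4   9.9   0.5  19.6   0.3] [74 70 57]
side
[254 195] 495 z 0.0261 top rect [647.7   9.6  57.9  58.9  20.5] [150 121 111]
scene
[256 218] 452 z 0.0249 top rect [649.8  10.9  59.6  58.3  58.9] [132 107  98]
```

View pics/wrist4.png

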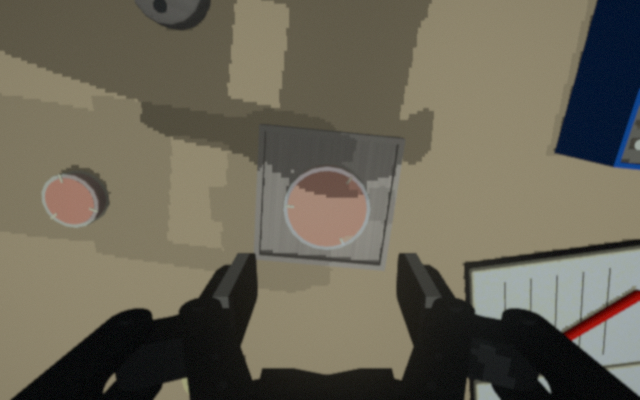

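The large dish sits flat in the tray at (327,207), with its top at about 24–25 mm as expected. The small dish is at (70,200), so that is next.

Scaled: -0.04 m is -0.8, -0.025 m is -0.5.

```bash
python3 -m creep '0,-0.5,0.1,0,0.06
0,-0.8,0.3,0,0.06
0,-0.8,0.3,0,0.06
0,-0.8,0.3,0,0.06
0,-0.726,0.1,0,0.06
0.04,0,0,0,0.06
0,0,0,0,0.06'; python3 - <<'E'
from h import *
im=save('wrist','wrist5');comps(im,.008,.12,(.4,.54,-.05,.08))
E
```

```text
time_s: 6.05
position: [0.4668, 0.0126, 0.078]
tool_rot: [[0.0, 1.0, -0.001], [1.0, -0.0, 0.0], [0.0, -0.001, -1.0]]
ft_force: [0.3, 0.4, -0.1]
grip_width: 0.0602
gripper_force: 0.0
[326 230] 3818 z 0.0152 top rect [467.1  11.9  39.1  39.2  56.4] [138 117 106]
[180 329] 9725 z 0.1186 top rect [421.2  12.6  26.5  36.4  87.3] [24 24 22]
[472 329] 9722 z 0.1186 top rect [512.4  12.4  36.2  26.4   2.7] [30 30 27]
```

Scaled: 0.03 m is 0.6, 0.015 m is 0.3.

```bash
python3 -m creep '-0.006,0,0.6,0,0.06
0,0,0.3,0,0.06
0,0,0.16,0,0.06
0,0,0,0,0.06
0,0,0,0,0.03
0,0,0,0,0.03
0,0,0,0,0.03
0,0,0,0,0.03
0,0,0,0,0.03' 30
```

```text
time_s: 7.0
position: [0.4676, 0.0121, 0.0261]
tool_rot: [[0.0, 1.0, 0.002], [1.0, -0.0, -0.0], [-0.0, 0.002, -1.0]]
ft_force: [1.1, -1.2, 6.2]
grip_width: 0.0385
gripper_force: 30.4
```

Scaled: -0.04 m is -0.8, -0.0025 m is -0.05.

```bash
python3 -m creep '0,0,-0.2,0,0.03
0,0,-0.8,0,0.03
0,0.4,-0.2,0,0.03
0,0.8,0,0,0.03
0,0.8,0,0,0.03
0,0.8,0,0,0.03
-0.05,0.76,0,0,0.03
0,0.06,0,0,0.03
0,0,0,0,0.03
0,0,0,0,0.03' 30; python3 - <<'E'
from h import *
im=save('wrist','wrist6');t=observe()['position']
p=pts(im);m=np.hypot(p[...,0]-t[0],p[...,1]-t[1])<.012;z=np.median(p[m][:,2]);held(im,z,.0215)
comps(im,.015,.04,(.58,.72,-.06,.08))
# rim pixels of large dish: those below z=.03
p=p[(abs(p[...,2]-.0245)<.004)&(np.hypot(p[...,0]-.6485,p[...,1]-.0095)<.036)];print(p.min(0),p.max(0))
E
```

```text
time_s: 8.0
position: [0.6468, 0.0099, 0.0855]
tool_rot: [[-0.0, 1.0, -0.001], [1.0, 0.0, 0.0], [0.0, -0.001, -1.0]]
ft_force: [-0.6, -0.1, 0.5]
grip_width: 0.0382
gripper_force: 30.4
held n 6877 centre ((646.7900390625, 9.849807739257812), 21.482942581176758) z 0.07342776308924798 slope deg [-0.1067 -1.2907]
[330 211] 4636 z 0.0253 top rect [648.7  17.9  41.6  59.3  89. ] [123 103  94]
[ 0.6189 -0.0033  0.0206] [0.6782 0.0389 0.0267]
```

```bash
python3 - <<'E'
from h import *
for n in['side','scene']:
    im=save(n,n+'6');comps(im,.015,.14,(.58,.72,-.06,.08))
E
```

```text
[251 173] 1646 z 0.1367 top rect [645.   11.2 117.2  33.8   1.9] [77 66 62]
[254 196] 1535 z 0.136 top rect [648.4  13.   32.1 117.   89.2] [72 63 59]
```

View pics/wrist6.png

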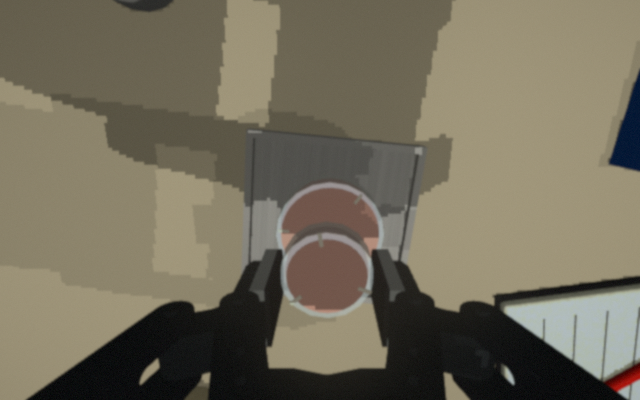

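The small dish is held level at (327,273), above and slightly off the large dish at (330,235). I'll work out the offset between them.

```bash
python3 - <<'E'
from h import *
im=load('wrist6');p=pts(im);t=[.6468,.0099]
q=p[(abs(p[...,2]-.0734)<.005)&(abs(p[...,0]-t[0])<.019)&(abs(p[...,1]-t[1])<.03)]
c=q[abs(q[:,0]-t[0])<.006];print('y ext',c[:,1].min(),c[:,1].max(),'z at ends',q[q[:,1]<0][:,2].mean(),q[q[:,1]>.02][:,2].mean(),np.percentile(q[:,2],[5,50,95]))
# edge points by angle using mask of the held dish excluding pads: y beyond pads (|y-t|>.0115)
e=q[abs(q[:,1]-t[1])>.0115]
h=cv2.convexHull((e[:,:2]*1000).astype(np.float32))[:,0];h=h[abs(h[:,0]-646.8)<14];print('circle',circ(h.astype(float)))
q=p[(abs(p[...,2]-.0245)<.003)&(p[...,1]>.02)&(np.hypot(p[...,0]-.6485,p[...,1]-.0095)<.036)]
h=cv2.convexHull((q[:,:2]*1000).astype(np.float32))[:,0];h=h[h[:,1]>22];print('large',circ(h.astype(float)))
E
```

```text
y ext -0.010602643152456237 0.029903776376054632 z at ends 0.0734446063375643 0.07296671427054578 [0.0722 0.0735 0.0744]
circle (array([646.7836,   9.5311]), np.float64(20.129110063894604))
large (array([648.5089,   9.2314]), np.float64(29.52707618622772))
```

Scaled: 0.015 m is 0.3, 0.008 m is 0.16.

```bash
python3 -m creep '-0.006,0.034,0.1,0,0.03
0,0,0.3,0,0.03
0,0,0.16,0,0.03
0,0,0.08,0,0.03
0,0,0,0,0.03
0,0,0,0,0.03
0,0,0.02,0,0.03
0,0,0,0,0.03' 30
```

```text
time_s: 8.95
position: [0.6497, 0.0094, 0.0526]
tool_rot: [[-0.0, 1.0, 0.0], [1.0, 0.0, -0.0], [-0.0, 0.0, -1.0]]
ft_force: [-0.7, 0.7, -0.0]
grip_width: 0.0383
gripper_force: 30.4
```

```bash
python3 -m creep '0,-0.024,0.01,0,0.03
0,0,0.02,0,0.03
0,0,0,0,0.03
0,0,0.02,0,0.03
0,0,0,0,0.03
0,0,0,0,0.03' 30
```

```text
time_s: 9.55
position: [0.6485, 0.0094, 0.0502]
tool_rot: [[0.0, 1.0, 0.0], [1.0, -0.0, -0.0], [-0.0, 0.0, -1.0]]
ft_force: [-1.0, -0.1, 4.9]
grip_width: 0.0384
gripper_force: 30.8
```

Contact at 4.9 N and the expected height. Release, retreat and check.

Scaled: -0.04 m is -0.8, -0.02 m is -0.4.

```bash
python3 -m creep '0,0,0,0,0.05
0,0,0,0,0.06
0,0,0,0,0.06
0,0,-0.4,0,0.06
0,0,-0.8,0,0.06
0,0,-0.8,0,0.06
0,0,0,0,0.06
0,0,0,0,0.06'; python3 - <<'E'
from h import *
im=save('wrist','wrist7');p=pts(im)
for z,r,n in[(.0245,.033,'large'),(.038,.026,'small')]:
    q=p[(abs(p[...,2]-z)<.004)&(np.hypot(p[...,0]-.6485,p[...,1]-.0095)<r)]
    h=cv2.convexHull((q[:,:2]*1000).astype(np.float32))[:,0];print(n,len(q),np.median(q[:,2]),circ(h.astype(float)))
for n in['side','scene']:
    im=save(n,n+'7');comps(im,.028,.08,(.58,.72,-.06,.08))
E
```

```text
time_s: 10.35
position: [0.6485, 0.0094, 0.1503]
tool_rot: [[-0.0, 1.0, 0.001], [1.0, 0.0, -0.0], [-0.0, 0.001, -1.0]]
ft_force: [0.3, -0.3, -0.4]
grip_width: 0.0599
gripper_force: 0.0
large 2493 0.024227722721567646 (array([648.5077,   8.9412]), np.float64(29.732243247153328))
small 2517 0.038207420150914745 (array([648.6341,   9.198 ]), np.float64(19.758087941458037))
[253 190] 250 z 0.04 top rect [647.3  10.7  37.6  39.   73. ] [148 121 112]
[255 213] 233 z 0.0387 top rect [650.5  10.2  38.5  39.1  37.5] [131 109 100]
```

Small dish centred within 0.3 mm of the large dish. Next is the near vial.

Scaled: 0.029 m is 0.58, -0.028 m is -0.56.

```bash
python3 -m creep '0.28,-0.28,0,0,0.06
0.58,-0.56,0,0,0.06
0.58,-0.56,0,0,0.06
0.58,-0.56,0,0,0.06
0.58,-0.56,0,0,0.06
0.58,-0.56,0,0,0.06
0.58,-0.56,0,0,0.06
0.58,-0.56,0,0,0.06
0.58,-0.56,0,0,0.06
0.58,-0.56,0,0,0.06'; python3 -m creep '0.08,-0.08,0,0,0.06
0,0,0,0,0.06
0,0,0,0,0.06'; python3 - <<'E'
from h import *
im=save('wrist','wrist8');comps(im,.055,.11,(.3,.46,.2,.36));comps(im,.02,.06)
E
```

```text
time_s: 11.5
position: [0.3808, 0.2852, 0.1489]
tool_rot: [[0.0, 1.0, -0.002], [1.0, -0.0, -0.001], [-0.001, -0.002, -1.0]]
ft_force: [0.4, 0.6, -0.4]
grip_width: 0.0604
gripper_force: 0.0
time_s: 11.8
position: [0.3789, 0.2879, 0.1494]
tool_rot: [[0.0, 1.0, -0.0], [1.0, -0.0, -0.0], [-0.0, -0.0, -1.0]]
ft_force: [-0.2, -0.5, -0.3]
grip_width: 0.0595
gripper_force: 0.0
[322 215] 1796 z 0.071 top rect [376.7 289.7  27.2  27.3  26.9] [127 126 111]
[571 191] 6575 z 0.031 top rect [551.8 292.3 116.7  62.2  89.2] [120 124 116]
[323 189] 557 z 0.0585 top rect [377.1 299.5   8.2  25.2  87.8] [84 76 60]
[419 250] 795 z 0.0478 top rect [449.3 251.    5.   13.8  71.2] [107  39  30]
[367 345] 1382 z 0.0486 top rect [412.3 171.   14.7  16.8  88.9] [87 85 79]
```

View pics/wrist8.png

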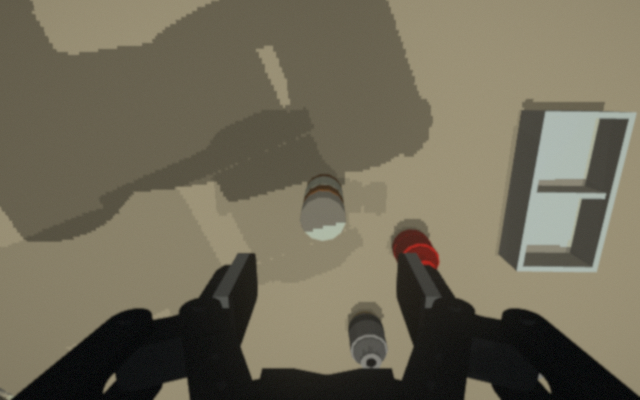

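The vial stands at (322,215), with the red objective at (415,250), the steel objective at (367,345) and the tub at (571,191). The vial is clear, so I'll descend and grip it high enough to stay above the tub rim.

```bash
python3 -m creep '0.04,-0.04,0.4,0,0.06
0,0,0.7,0,0.06
0,0,0.6,0,0.06
0,0,0.18,0,0.06
0,0,0,0,0.06
0,0,0,0,0.02
0,0,0,0,0.02
0,0,0,0,0.02
0,0,0,0,0.02
0,0,0,0,0.02' 40
```

```text
time_s: 12.85
position: [0.3771, 0.2906, 0.057]
tool_rot: [[-0.0, 1.0, 0.003], [1.0, 0.0, 0.001], [0.001, 0.003, -1.0]]
ft_force: [-1.3, -1.9, 6.2]
grip_width: 0.0271
gripper_force: 39.3
```

Scaled: -0.04 m is -0.8, 0.035 m is 0.7.

```bash
python3 -m creep '0,0,-0.3,0,0.02
0,0,-0.8,0,0.02
0,0.2,-0.5,0,0.02
-0.08,0.7,0,0,0.02
-0.16,0.7,0,0,0.02
-0.16,0.7,0,0,0.02
-0.12,0.7,0,0,0.02
0,0.5,0,0,0.02
0,0,0,0,0.02
0,0,0,0,0.02' 40; python3 - <<'E'
from h import *
im=save('wrist','wrist9');comps(im,.02,.045,(.48,.62,.2,.38));t=observe()['position']
p=pts(im);m=(np.hypot(p[...,0]-t[0],p[...,1]-t[1])<.02);z=np.percentile(p[m][:,2],90)
q=p[m&(abs(p[...,2]-z)<.004)&(abs(p[...,0]-t[0])<.0125)];print('held top',z,q.min(0),q.max(0),t)
E
```

```text
time_s: 13.85
position: [0.5509, 0.2644, 0.1358]
tool_rot: [[0.0, 1.0, -0.001], [1.0, -0.0, -0.0], [-0.0, -0.001, -1.0]]
ft_force: [-0.2, -0.3, -1.1]
grip_width: 0.0272
gripper_force: 39.6
[327 149] 4160 z 0.0311 top rect [551.7 292.5 116.1  60.2  89.2] [129 127 113]
held top 0.19416669893224814 [0.538  0.2729 0.1902] [0.5629 0.2815 0.1982] [0.5504 0.2645 0.1359]
```

View pics/wrist9.png

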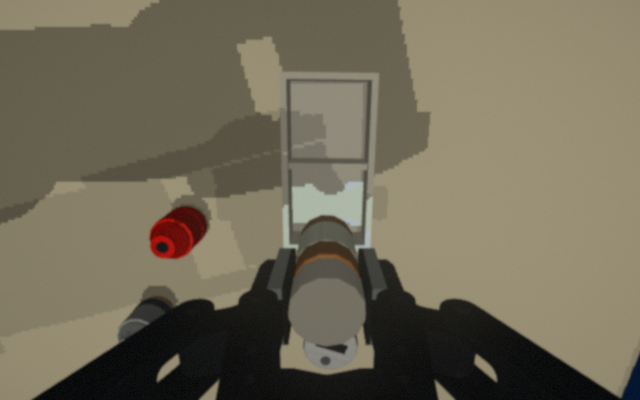

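The vial is held upright at (327,290), and the tub's near bay lies directly under it. Lowering.

Scaled: 0.03 m is 0.6, 0.02 m is 0.4.

```bash
python3 -m creep '0,0.01,0.4,0,0.02
0,0,0.6,0,0.02
0,0,0.3,0,0.02
0,0,0.1,0,0.02
0,0,0,0,0.02
0,0,0.04,0,0.02
0,0,0,0,0.02
0,0,0.02,0,0.02
0,0,0,0,0.02' 40
```

```text
time_s: 14.8
position: [0.552, 0.2644, 0.0631]
tool_rot: [[0.0, 1.0, 0.001], [1.0, -0.0, 0.0], [0.0, 0.001, -1.0]]
ft_force: [-0.3, 0.5, -0.4]
grip_width: 0.0268
gripper_force: 39.6
```

Scaled: 0.001 m is 0.02.

```bash
python3 -m creep '0,0,0.02,0,0.02
0,0,0.02,0,0.02
0,0,0,0,0.02
0,0,0,0,0.02' 40
```

```text
time_s: 15.2
position: [0.552, 0.2644, 0.0611]
tool_rot: [[0.0, 1.0, 0.0], [1.0, -0.0, 0.0], [0.0, 0.0, -1.0]]
ft_force: [-1.1, -0.2, 3.8]
grip_width: 0.027
gripper_force: 40.0
```

Scaled: -0.042 m is -0.84, -0.04 m is -0.8.

```bash
python3 -m creep '0,0,0,0,0.045
0,0,0,0,0.06
0,0,0,0,0.06
0,0,-0.4,0,0.06
0,0,-0.8,0,0.06
0,0,-0.8,0,0.06
-0.4,-0.14,0,0,0.06
-0.84,-0.3,0,0,0.06
-0.84,-0.3,0,0,0.06
-0.84,-0.3,0,0,0.06'; python3 - <<'E'
from h import *
for n in['scene','side']:
    print(n);comps(save(n,n+'10'),.035,.12,(.5,.6,.2,.38))
E
python3 -m creep '-0.84,-0.3,0,0,0.06
-0.84,-0.3,0,0,0.06
-0.84,-0.3,0,0,0.06
-0.84,-0.3,0,0,0.06
-0.84,-0.3,0,0,0.06
-0.84,-0.3,0,0,0.06
-0.84,-0.3,0,0,0.06
-0.84,-0.3,0,0,0.06
-0.6,-0.21,0,0,0.06'; python3 -m creep '0,0,0,0,0.06
0,0,0,0,0.06'; python3 - <<'E'
from h import *
im=save('wrist','wrist10');comps(im,.055,.11,(.3,.46,-.34,-.2));comps(im,.006,.055)
E
```

```text
time_s: 16.2
position: [0.499, 0.1172, 0.1608]
tool_rot: [[-0.001, 1.0, 0.0], [1.0, 0.001, -0.0], [-0.0, 0.0, -1.0]]
ft_force: [0.5, -0.4, 0.1]
grip_width: 0.0598
gripper_force: 0.0
scene
[367 259] 399 z 0.0743 top rect [553.1 264.8  26.4  27.1  53.6] [116 108  93]
side
[249 288] 513 z 0.0755 top rect [550.5 264.   26.6  26.9  34.2] [140 133 117]
time_s: 17.2
position: [0.3688, -0.2499, 0.161]
tool_rot: [[0.001, 1.0, 0.001], [1.0, -0.001, -0.001], [-0.001, 0.001, -1.0]]
ft_force: [-0.7, -0.6, 1.3]
grip_width: 0.0601
gripper_force: 0.0
time_s: 17.4
position: [0.3695, -0.2476, 0.1607]
tool_rot: [[0.001, 1.0, -0.0], [1.0, -0.001, 0.0], [0.0, -0.0, -1.0]]
ft_force: [0.1, 0.4, -0.1]
grip_width: 0.0601
gripper_force: 0.0
[317 250] 1565 z 0.071 top rect [ 363.5 -274.4   27.2   27.4   23.8] [145 152 135]
[264  52] 6428 z 0.0214 top rect [ 326.7 -147.1   59.1   59.1   27.6] [31 91 39]
[590  42] 3863 z 0.0193 top rect [ 553.5 -140.5   49.    49.8   89.3] [121 119  90]
[319 220] 731 z 0.0501 top rect [ 363.9 -265.4    9.5   25.4   86.9] [78 70 55]
[537 263] 2382 z 0.0189 top rect [ 543.4 -308.9   61.2   61.6   76.3] [20 19 16]
```

Scaled: 0.04 m is 0.8, -0.0258 m is -0.516.

```bash
python3 -m creep '-0.516,-0.116,0,0,0.06
0,0,0.3,0,0.06
0,0,0.8,0,0.06
0,0,0.7,0,0.06
0,0,0.24,0,0.06
0,0,0,0,0.06'; python3 - <<'E'
from h import *
im=save('wrist','wrist11');t=observe()['position'];print(t);p=pts(im)
q=p[(abs(p[...,2]-.0705)<.004)&(np.hypot(p[...,0]-.3637,p[...,1]+.2734)<.02)];print(q.min(0),q.max(0))
E
python3 -m creep '0,0,0.04,0,0.06
0,0,0,0,0.02
0,0,0,0,0.02
0,0,0,0,0.02
0,0,0,0,0.02
0,0,0,0,0.02' 40
```

```text
time_s: 18.05
position: [0.3637, -0.2716, 0.0575]
tool_rot: [[-0.002, 1.0, -0.002], [1.0, 0.002, 0.003], [0.003, -0.002, -1.0]]
ft_force: [-0.2, -0.0, 0.6]
grip_width: 0.0596
gripper_force: 0.0
[ 0.364  -0.2723  0.0586]
[ 0.3494 -0.2885  0.0665] [ 0.3768 -0.26    0.072 ]
time_s: 18.7
position: [0.3638, -0.2736, 0.0575]
tool_rot: [[0.0, 1.0, 0.001], [1.0, -0.0, -0.001], [-0.001, 0.001, -1.0]]
ft_force: [-0.5, 1.4, 6.4]
grip_width: 0.0268
gripper_force: 39.2
```

Scaled: 0.043 m is 0.86, -0.04 m is -0.8.

```bash
python3 -m creep '0,0,-0.4,0,0.02
0,0,-0.8,0,0.02
0,0,-0.8,0,0.02
0.4,0.126,0,0,0.02
0.86,0.272,0,0,0.02
0.86,0.272,0,0,0.02
0.86,0.272,0,0,0.02
0.86,0.272,0,0,0.02
0.86,0.272,0,0,0.02
0.86,0.272,0,0,0.02' 40;  python3 -m creep '0.86,0.272,0,0,0.02
0.86,0.272,0,0,0.02
0.86,0.272,0,0,0.02
0.86,0.272,0,0,0.02
0.86,0.272,0,0,0.02
0.86,0.272,0,0,0.02
0.86,0.272,0,0,0.02
0.3,0.092,0,0,0.02
0,0,0,0,0.02
0,0,0,0,0.02' 40; python3 - <<'E'
from h import *
print(observe()['position'])
im=save('wrist','wrist12');comps(im,.02,.045,(.48,.62,.2,.38))
E
```

```text
time_s: 19.7
position: [0.4517, 0.0064, 0.1571]
tool_rot: [[0.0, 1.0, 0.0], [1.0, -0.0, -0.0], [-0.0, 0.0, -1.0]]
ft_force: [0.6, -0.9, -1.3]
grip_width: 0.027
gripper_force: 39.5
time_s: 20.7
position: [0.5509, 0.3201, 0.1565]
tool_rot: [[-0.0, 1.0, -0.001], [1.0, 0.0, -0.001], [-0.001, -0.001, -1.0]]
ft_force: [-0.6, -0.1, -0.8]
grip_width: 0.0269
gripper_force: 39.5
[0.5509 0.3201 0.1565]
[328 191] 1946 z 0.031 top rect [552.  316.4  68.7  60.3  89.3] [134 135 122]
```

View pics/wrist12.png

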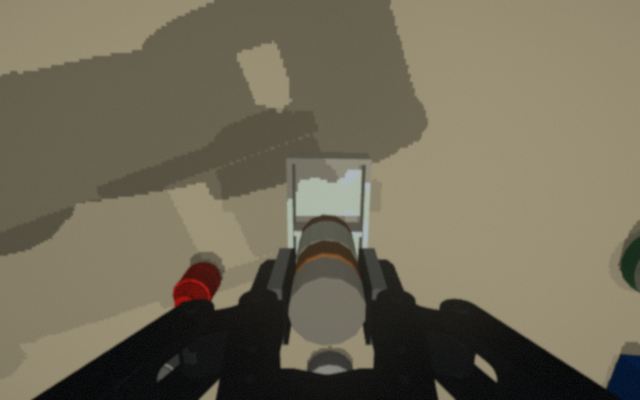

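The second vial is upright at (327,290). The far bay is directly under it and the first vial stays clear. Lowering.

Scaled: 0.035 m is 0.7, 0.025 m is 0.5.

```bash
python3 -m creep '0,0.01,0.4,0,0.02
0,0,0.7,0,0.02
0,0,0.5,0,0.02
0,0,0.2,0,0.02
0,0,0,0,0.02
0,0,0.04,0,0.02
0,0,0.02,0,0.02
0,0,0,0,0.02
0,0,0,0,0.02' 40
```

```text
time_s: 21.65
position: [0.552, 0.3207, 0.0645]
tool_rot: [[-0.0, 1.0, 0.001], [1.0, 0.0, 0.0], [0.0, 0.001, -1.0]]
ft_force: [0.3, -0.7, -1.0]
grip_width: 0.0268
gripper_force: 39.5
```

Scaled: 0.0015 m is 0.03, 0.001 m is 0.02.

```bash
python3 -m creep '0,0,0.03,0,0.02
0,0,0.02,0,0.02
0,0,0.01,0,0.02
0,0,0,0,0.02
0,0,0,0,0.02' 40
```

```text
time_s: 22.15
position: [0.5518, 0.3207, 0.0615]
tool_rot: [[-0.0, 1.0, 0.001], [1.0, 0.0, 0.0], [0.0, 0.001, -1.0]]
ft_force: [-1.7, -1.1, 5.0]
grip_width: 0.0272
gripper_force: 40.2
```

Units first: shifts go in shares of 50 mm and turns go in shares of 60 degrees. So -0.04 m is -0.8, -0.032 m is -0.64.

```bash
python3 -m creep '0,0,0,0,0.045
0,0,0,0,0.06
0,0,0,0,0.06
0,0,-0.4,0,0.06
0,0,-0.8,0,0.06
0,0,-0.8,0,0.06
-0.42,-0.38,0,0,0.06
-0.64,-0.6,0,0,0.06
-0.64,-0.6,0,0,0.06
-0.64,-0.6,0,0,0.06'; python3 -m creep '-0.64,-0.6,0,0,0.06
0,0,0.4,0,0.06
0,0,0.4,0,0.06
0,0,0,0,0.06
0,0,0,0,0.06'; python3 - <<'E'
from h import *
for n in['scene','side']:
    print(n);comps(save(n,n+'13'),.035,.12,(.5,.6,.2,.38))
print(observe()['position'])
im=save('wrist','wrist13');comps(im,.044,.06,(.33,.5,.1,.3));comps(im,.03,.036,(.33,.5,.1,.3))
E
```

```text
time_s: 23.15
position: [0.4414, 0.2026, 0.1607]
tool_rot: [[-0.0, 1.0, 0.0], [1.0, 0.0, -0.0], [-0.0, 0.0, -1.0]]
ft_force: [1.3, -0.5, 0.4]
grip_width: 0.0597
gripper_force: 0.0
time_s: 23.65
position: [0.413, 0.1717, 0.1211]
tool_rot: [[-0.0, 1.0, -0.0], [1.0, 0.0, -0.0], [-0.0, -0.0, -1.0]]
ft_force: [0.2, 0.4, 0.6]
grip_width: 0.06
gripper_force: 0.0
scene
[367 259] 404 z 0.0742 top rect [553.7 265.6  26.3  27.2  53.1] [119 112  96]
[388 280] 453 z 0.0743 top rect [552.7 320.7  27.4  26.5  66.7] [121 113  98]
side
[249 289] 514 z 0.0755 top rect [550.7 264.1  26.6  26.4  62.5] [145 138 121]
[234 319] 587 z 0.0757 top rect [550.4 320.5  26.6  27.9  52.4] [148 142 126]
[0.4133 0.1718 0.1216]
[387  94] 858 z 0.0494 top rect [445.9 244.7  16.   15.7  27.8] [97 31 24]
[324 229] 643 z 0.0492 top rect [412.2 168.5  16.2  15.7  54.6] [94 92 86]
[379  94] 462 z 0.0358 top rect [446.1 244.6  29.6  28.6   0.5] [107  37  29]
[324 212] 396 z 0.0358 top rect [412.4 169.3  29.3  27.6   1.8] [89 87 80]
```

View pics/wrist13.png

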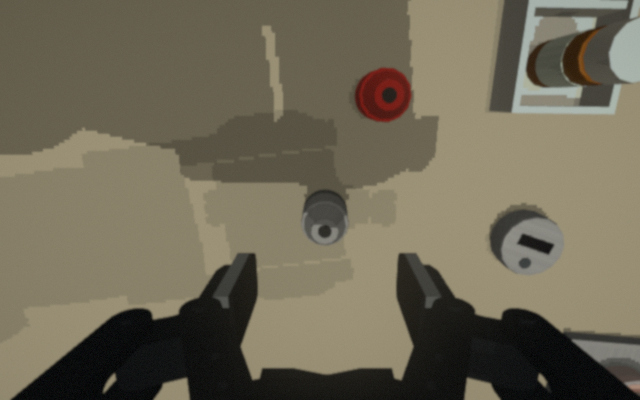

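The second vial stands in its bay and both tops read 74–75 mm. The steel objective is at (324,215) between the fingers, the red look-alike is at (385,95) and the counter is at (530,243). Gripping the steel objective.

Scaled: 0.035 m is 0.7, 0.02 m is 0.4.

```bash
python3 -m creep '-0.044,-0.016,0.4,0,0.06
0,0,0.7,0,0.06
0,0,0.4,0,0.06
0,0,0.16,0,0.06
0,0,0,0,0.06
0,0,0,0,0.02
0,0,0,0,0.02
0,0,0,0,0.02
0,0,0,0,0.02
0,0,0,0,0.02' 60
```

```text
time_s: 24.8
position: [0.4125, 0.1695, 0.0391]
tool_rot: [[-0.0, 1.0, 0.002], [1.0, 0.0, 0.0], [0.0, 0.002, -1.0]]
ft_force: [-1.9, -0.0, 8.5]
grip_width: 0.028
gripper_force: 58.5
```

Scaled: -0.042 m is -0.84, -0.04 m is -0.8.

```bash
python3 -m creep '0,0,-0.4,0,0.02
0,0,-0.8,0,0.02
-0.4,0.11,-0.3,0,0.02
-0.84,0.23,0,0,0.02
-0.84,0.23,0,0,0.02
-0.84,0.23,0,0,0.02
-0.84,0.23,0,0,0.02
-0.84,0.23,0,0,0.02
-0.84,0.23,0,0,0.02
-0.84,0.23,0,0,0.02' 60; python3 -m creep '-0.84,0.23,0,0,0.02
-0.84,0.23,0,0,0.02
-0.84,0.23,0,0,0.02
-0.5,0.15,0,0,0.02
-0.25,0.06,0,0,0.02
0,0,0,0,0.02
0,0,0,0,0.02' 60; python3 - <<'E'
from h import *
print(observe()['position'])
im=save('wrist','wrist14');comps(im,.01,.03,(.48,.62,-.4,-.2))
E
```

```text
time_s: 25.8
position: [0.4982, -0.1465, 0.1136]
tool_rot: [[0.0, 1.0, 0.001], [1.0, -0.0, -0.0], [-0.0, 0.001, -1.0]]
ft_force: [0.6, 0.0, -1.3]
grip_width: 0.0277
gripper_force: 59.4
time_s: 26.5
position: [0.5427, -0.3068, 0.1129]
tool_rot: [[-0.001, 1.0, -0.001], [1.0, 0.001, 0.001], [0.001, -0.001, -1.0]]
ft_force: [0.4, 0.8, -2.0]
grip_width: 0.0277
gripper_force: 59.4
[ 0.5427 -0.3068  0.1129]
[328 203] 1586 z 0.0189 top rect [ 543.7 -304.9   52.8   61.4   87.8] [37 35 29]
```

View pics/wrist14.png

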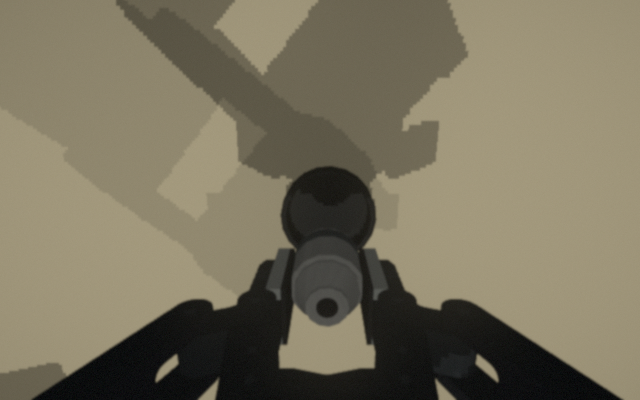

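The objective is upright at (327,285) over the cup, whose centre is at about (328,212). Lowering.

Scaled: 0.025 m is 0.5, 0.0005 m is 0.01.

```bash
python3 -m creep '-0.024,0.01,0.4,0,0.02
0,0,0.5,0,0.02
0,0,0.24,0,0.02
0,0,0.12,0,0.02
0,0,0,0,0.02
0,0,0.04,0,0.02
0,0,0,0,0.02
0,0,0,0,0.02' 60
```

```text
time_s: 27.35
position: [0.5437, -0.3095, 0.0485]
tool_rot: [[0.0, 1.0, 0.001], [1.0, 0.0, -0.001], [-0.001, 0.001, -1.0]]
ft_force: [0.3, -0.1, -0.7]
grip_width: 0.0279
gripper_force: 59.4
```

Scaled: 0.002 m is 0.04, 0.001 m is 0.02.

```bash
python3 -m creep '0.016,0,0.04,0,0.02
0,0,0.02,0,0.02
0,0,0.02,0,0.02
0,0,0.01,0,0.02
0,0,0,0,0.02
0,0,0,0,0.02' 60
```

```text
time_s: 27.95
position: [0.5435, -0.3085, 0.0442]
tool_rot: [[-0.0, 1.0, 0.0], [1.0, 0.0, -0.0], [-0.0, 0.0, -1.0]]
ft_force: [-2.7, 1.9, 7.8]
grip_width: 0.0282
gripper_force: 60.4
```

Seated on the cup floor. I'll release, retreat well clear and check everything.

Scaled: -0.04 m is -0.8, -0.02 m is -0.4.

```bash
python3 -m creep '0,0,0,0,0.04
0,0,0,0,0.055
0,0,0,0,0.06
0,0,-0.4,0,0.06
0,0,-0.8,0,0.06
0,0,-0.8,0,0.06
0,0,-0.8,0,0.06
0,0,-0.8,0,0.06
0,0,0,0,0.06
0,0,0,0,0.06'; python3 - <<'E'
from h import *
for n in['scene','side']:
    im=save(n,n+'15');print(n);comps(im,.006,.12,(.3,.75,-.42,.42));comps(im,.045,.06,(.5,.6,-.35,-.25))
E
```

```text
time_s: 28.95
position: [0.5435, -0.3085, 0.2237]
tool_rot: [[-0.0, 1.0, 0.001], [1.0, 0.0, -0.001], [-0.001, 0.001, -1.0]]
ft_force: [-1.1, -0.1, 0.2]
grip_width: 0.0597
gripper_force: 0.0
scene
[242 146] 302 z 0.0503 top rect [ 546.2 -304.    18.9   16.1   66.6] [46 45 44]
[339 151] 260 z 0.0207 top rect [ 329.8 -145.3   56.8   61.     3. ] [31 84 41]
[266 177] 207 z 0.0182 top rect [ 556.4 -137.7   46.9   47.4    7.1] [103  94  76]
[257 221] 901 z 0.0383 top rect [649.9   9.9  38.4  38.9  80.5] [115 102  95]
[328 240] 337 z 0.0207 top rect [555.7 147.6  41.5  40.6  52.1] [94 92 89]
[403 245] 324 z 0.0475 top rect [447.9 245.2  15.1  15.9  60.6] [97 23 21]
[377 283] 2489 z 0.0736 top rect [552.9 292.4  27.9  83.3   0.6] [110 105  93]
side
[337 127] 361 z 0.0517 top rect [ 540.5 -309.7   17.7   14.6   80.1] [51 49 47]
[316 164] 257 z 0.0195 top rect [ 552.8 -138.9   48.3   48.5   29.3] [124 113  91]
[414 176] 458 z 0.0222 top rect [ 327.4 -146.    53.1   62.1    3.2] [ 39 101  49]
[254 198] 1016 z 0.0391 top rect [646.7  10.9  38.   39.6   3.5] [137 121 114]
[275 252] 447 z 0.0222 top rect [552.3 147.3  41.5  41.4   8.8] [115 111 108]
[243 318] 3074 z 0.075 top rect [550.6 292.   27.8  84.4   0.5] [136 131 118]
[319 305] 452 z 0.0492 top rect [445.6 245.4  16.   15.7  57.2] [119  29  26]
[337 117] 43 z 0.0548 top rect [ 543.  -309.8   15.4   16.1   12.7] [103  99  95]
```

View pics/side15.png

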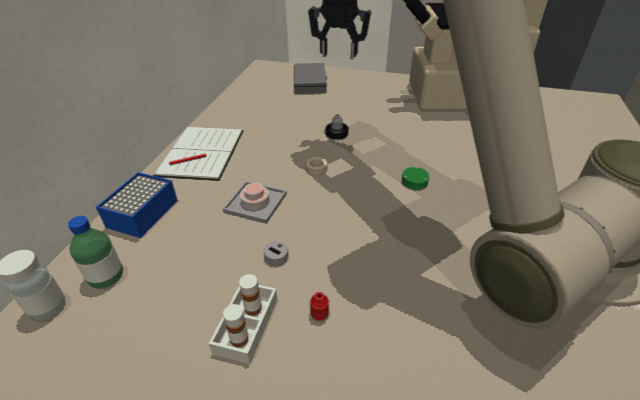

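The side view shows the dishes stacked in the tray (254,198), both vials upright in the tub (249,290 and 235,323), and the objective nose up in the cup (337,127). The tape, counter and look-alikes have not moved, and the gripper is clear.

```bash
python3 -c "from rig import close_job; print(close_job())"
```

```text
the job is handed in; nothing more can be done
None
```

All five things are put away in the order asked, upright and with the tape roll, counter and look-alikes left where they were; the job was handed in at about 29 s of the 136 s allowed.

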